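# Nudge the drill plate onto its locating pins

## Task

The drilled metal plate lies crooked on its wooden drilling jig and has missed the pins. With the fingertips push it sideways off the ledge (the fence is there to square it against) until its two large holes drop over the two locating pins and it lies flat in the low bed. Only push it: do not lift it or tip it up, leave the jars and the screwdriver where they stand, and finish clear of everything.

Things in the scene. Friction and masses are not known exactly. Their poses are not given: they have to be found in the camera images.
- jig: Wooden drilling jig, fixed to the bench, yaw varies by 17 degrees either way. Origin at bench height midway between its pins. x points to the fence (away from the robot); -y is the way the plate slides home. Low bed: top 10 mm above the bench, x -110 to 66, y -90 to 97.5 mm. Seated, the plate's origin is at x = 0, y = 15 mm, its underside 10 mm above the bench, its top level with the ledge.
- ledge (a point): Middle of the ledge's top edge, at jig x = 0, y = 97.5 mm, 20 mm above the bench. The raised ledge runs from here to jig y = 180 mm, where the jig ends, and over x = -110 to 66 mm. The seated plate's end is 2.5 mm from it.
- fence (a point): Foot of the fence's inner face beside the pins, at jig x = 66, y = 0 mm, 10 mm above the bench. The fence is a straight wooden strip along jig y from -90 to 180 mm, 25.5 mm thick, top 32 mm above the bench. The seated plate has 1 mm to it; a plate pushed flush against it has its holes 1 mm off the pins in x, and so drops by itself when slid along far enough.
- plate: Loose aluminium plate, 130 (its x) x 160 (its y) x 10 mm, 0.35 to 0.65 kg. Origin at the centre of its underside, z up. Two 16 mm locating holes at x = -28 and 28, y = -15 mm; two 7 mm guide holes at x = -20 and 20, y = 45 mm. At first it lies level on ledge and pin tips, underside 20 mm above the bench, short of its place by 11-25 mm in jig x and 28-55 mm in jig y, askew up to 7 degrees.
- hole_near (a point): Centre, on the underside, of the locating hole at plate x = -28, y = -15 mm: the one nearer the robot. 16 mm wide: 2 mm play all round the pin.
- hole_far (a point): The same for the locating hole at plate x = 28, y = -15 mm: the one nearer the fence.
- pin_near (a point): Tip of the locating pin at jig x = -28, y = 0 mm, 20 mm above the bench (level with the ledge). Steel, stands on the bed, 12 mm thick for its lowest 4 mm, then tapering to a flat tip 5 mm across. Hidden under the plate at the start.
- pin_far (a point): Tip of the like pin at jig x = 28, y = 0 mm, nearer the fence.
- jar0: Glass jar of screws with a black lid, 66 mm across, 82 mm high, loose, origin at the centre of its underside; leave it alone. It stands beyond the fence or to the right (-y) of the jig.
- jar1: A like jar, 66 mm across, 82 mm high; leave it alone.
- jar2: A like jar, 66 mm across, 82 mm high; leave it alone.
- screwdriver: Screwdriver with a wooden handle, 190 mm long, lying on the bench beyond the fence, origin near its middle; leave it alone.

How it is judged:
By the outcome, as a careful person would: the job done as asked, in the order asked, and still so for the second after the job is handed in, with the robot touching nothing.
It also fails if it takes over 51 s, if anything falls off the work surface, if the arm or the gripper's body presses on something with over 40 N, if the wrist force passes 120 N, or if a joint passes its speed limit or range.

## Robot

A 6-joint arm with a two-finger parallel gripper is mounted at the origin on the work surface. World frame = base frame: x ahead of the robot, y to its left, z up, the work surface at z = 0. Lengths are in mm, angles in rad, forces in N, time in s.
With the tool pointing down it reaches from about 350 to 975 mm from the base axis. Payload 7.1 kg.
Tool frame: the origin (TCP) lies between the finger pads; the fingertips stand 19 mm ahead of it and the grasp point (between the pads) is the TCP; y points along the fingers, z is the direction in which the jaws open and shut, and the axes are right-handed (so a half turn about y gives the same grasp; the last joint's range is limited). The gripper opens to 88 mm and grips with 3 to 60 N. Pads are 20 mm wide; open, the fingers measure 115 mm over their backs; the gripper's body (75 mm by 178 mm) begins 61 mm behind the grasp point.
Start: joints at [1.308, 0.423, 1.63, -0, 1.089, -0.019], TCP at [150.839, 606.509, 241.675] pointing down, gripper open.
Joint ranges: [-3, 3], [-0.9, 2.11], [0.09, 2.58], [-1.31, 4.45], [0.11, 2.69], [-2.54, 2.54]. Speed limits (rad/s): [2.39, 2.39, 3.01, 3.14, 3.14, 3.14].

## Interface

Orientations are given as a rotation vector (axis times angle).
In Python, from workcell import ctrl gives the robot as it stands.
- The arm moves only by the tool servo_tool, never from a script. Its argument "moves" is text: rows parted by semicolons, each of 6 numbers parted by spaces: the shift along the world's x, y, z in m, then the turn, a rotation vector about the world's x, y, z in degrees. A call has 1 to 8 rows; each row is the pose to reach, as a shift and turn from the pose commanded when the call began; what a row does not reach only later rows make up. A row lasts 1/8 s, in which the tool goes at most 62.5 mm and 10.7 degrees, less where a joint would pass 70% of its speed; a pose out of reach is approached as far as the arm can. A call with a gripper value outside its range is refused whole. "hand" is the closure in counts, from 0 (fully open) to 255 (shut), set as the call begins (left out, the last holds). The fingers move at their own pace and stop on an object; the grip force is fixed at half the most. Time passes only in rows, so rows that repeat a pose let the fingers close. It gives the time, the measured TCP pose, the force and the opening at its end, in the units of the state.
- ctrl.get_obs(): the state, without advancing time (a new reading comes with each control period).
- ctrl.get_image(name): name is "scene" or "top" or "wrist"; returns a dict with "pixels" (400x640x3 uint8, red, green, blue), "depth" (400x640 float32, mm along the optical axis (not along the pixel's ray), 0 where there is no reading), "vertical_fov" (degrees; the focal length in pixels is half the picture's height over the tangent of half this angle, whatever the lens; pixels are square), "cx", "cy" (the principal point, pixels), "xyz" and "attitude" of the camera in the world; the wrist camera has in their place "T_tool_cam" (4x4, takes a point from camera to tool coordinates, whose origin is the TCP and whose axes are the tool frame's). Camera axes: x right, y up, looking along -z (the intrinsics and any distortion apply to the point x, -y, -z); pixel columns grow to the right and rows downward; lengths in mm; the calibration is good to about 2 mm. The wrist camera is an equidistant fisheye: a pixel r from the principal point sees the ray r / f radians off the axis. A picture is of the moment at which its call begins: read the wrist's pose just before it.
- ctrl.close_job(): hands the job in, once; it reports no verdict.
The state is a dict: "t": time; "qpos": joint angles; "qvel": joint speeds; "joint_torque": joint torques, N m; "ee_pos": TCP position; "orientation": TCP orientation; "ft_force": force on the tool from outside, world axes, zero at the start; "moment": the same for the moment, N m; "width": finger opening in mm.
Only numpy, scipy, OpenCV 4.12 (cv2) and the standard library are available. Lean on these libraries where they do the work, as an engineer would, in place of code of your own. Each camera call takes 0.05 s, during which the arm holds its last target.

## Working session

There is one attempt and no reset: what is moved stays moved. The work goes in short steps, Python scripts to look and compute and a tool call to move; the robot and the scene stay as the last step left them, time stands still between calls to the robot, and variables do not carry over. Pictures are saved under pics/ and viewed, and the job is handed in when it is done.

Besides the shell and the picture viewer there is one more tool, called after ">>>" as a command line: name --argument value ..., lists and objects as JSON in quotes. servo_tool: Moves the arm, as the interface text tells. Its arguments: {"type":"object","properties":{"moves":{"type":"string"},"hand":{"type":"number"}},"required":["moves"]}

```bash
mkdir -p pics; ls
python3 - <<'E'
from workcell import ctrl
import cv2,numpy as np,pickle
o=ctrl.get_obs();print(o)
for n in ["scene","top","wrist"]:
    im=ctrl.get_image(n);pickle.dump(im,open(n+"0.pkl","wb"))
    cv2.imwrite(f"pics/{n}0.png",im["pixels"][:,:,::-1])
    print(n,{k:v for k,v in im.items() if k not in("pixels","depth")})
E
```

```text
pics
{'t': 0.0, 'qpos': array([ 1.30799821e+00,  4.23865258e-01,  1.63068013e+00, -2.49588666e-05,
        1.08856590e+00, -1.89994558e-02]), 'qvel': array([-0.00133073,  0.00084095, -0.00123191,  0.0009648 , -0.00086718,
        0.00044619]), 'joint_torque': array([ 1.94450418e-03, -5.44625473e+01, -2.73662245e+01,  6.44229027e-02,
        2.28005630e-02, -1.48994441e-04]), 'ee_pos': array([150.71590767, 606.02332077, 240.89029356]), 'orientation': array([-1.56381831,  0.19157443, -0.19127313]), 'ft_force': array([-0.22419688,  0.65434484,  0.12258126]), 'moment': array([-0.01023476, -0.04778024,  0.01286316]), 'width': 87.95822024318788}
scene {'vertical_fov': 43.19347777329011, 'cx': 317.7988128312549, 'cy': 202.8233346611464, 'xyz': array([1626.06767633,  -29.04940534,  707.3358354 ]), 'attitude': array([0.74844947, 0.74458437, 1.42647699])}
top {'vertical_fov': 43.2613566811311, 'cx': 317.3942670100403, 'cy': 198.8544556792037, 'xyz': array([ 441.72273594,   -6.66609699, 1062.51945414]), 'attitude': array([ 0.15490297, -0.13415733, -1.55270984])}
wrist {'vertical_fov': 65.70646984690485, 'cx': 323.0926033982365, 'cy': 199.82446336841213, 'T_tool_cam': array([[-8.22501322e-05, -9.70563265e-01, -2.40846304e-01,
        -6.53547927e+01],
       [ 7.82675927e-04,  2.40846169e-01, -9.70562986e-01,
        -1.42354488e+02],
       [ 9.99999690e-01, -2.68333538e-04,  7.39826874e-04,
        -1.02037022e+00],
       [ 0.00000000e+00,  0.00000000e+00,  0.00000000e+00,
         1.00000000e+00]])}
```

View pics/top0.png

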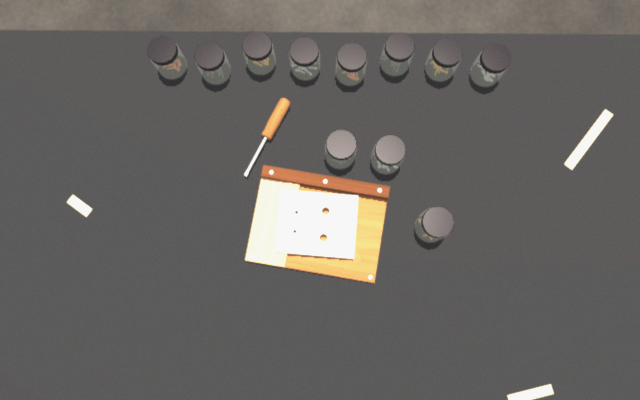

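View pics/scene0.png

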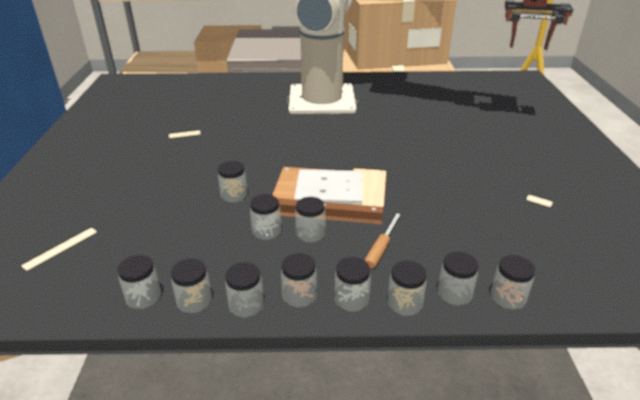

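```bash
cat > h.py <<'E'
import numpy as np,cv2,pickle
from scipy.spatial.transform import Rotation as R
def f_of(im): return 200/np.tan(np.radians(im["vertical_fov"]/2))
def campose(im,obs=None):
    if "xyz" in im: return R.from_rotvec(im["attitude"]).as_matrix(),np.array(im["xyz"])
    T=np.eye(4);T[:3,:3]=R.from_rotvec(obs["orientation"]).as_matrix();T[:3,3]=obs["ee_pos"]
    T=T@im["T_tool_cam"];return T[:3,:3],T[:3,3]
def rays(im,uv,obs=None):
    uv=np.atleast_2d(uv).astype(float);f=f_of(im);a=(uv[:,0]-im["cx"])/f;b=(uv[:,1]-im["cy"])/f
    if "xyz" in im: d=np.c_[a,-b,-np.ones_like(a)]
    else:
        r=np.hypot(a,b)+1e-12;d=np.c_[a/r*np.sin(r),-b/r*np.sin(r),-np.cos(r)]
    Rm,t=campose(im,obs);return d@Rm.T,t
def onz(im,uv,z,obs=None):
    d,t=rays(im,uv,obs);return t+d*((z-t[2])/d[:,2])[:,None]
def proj(im,P,obs=None):
    Rm,t=campose(im,obs);p=(np.atleast_2d(P)-t)@Rm;f=f_of(im);x,y,w=p[:,0],-p[:,1],-p[:,2]
    if "xyz" in im: return np.c_[im["cx"]+f*x/w,im["cy"]+f*y/w]
    r=np.hypot(x,y)+1e-12;th=np.arctan2(r,w);return np.c_[im["cx"]+f*th*x/r,im["cy"]+f*th*y/r]
E
python3 - <<'E'
from h import *
im=pickle.load(open("top0.pkl","rb"))
c=im["pixels"][150:300,230:460]
cv2.imwrite("pics/top0c.png",cv2.resize(c[:,:,::-1],None,fx=3.4,fy=3.4,interpolation=cv2.INTER_CUBIC))
E
```

```text
(no output)
```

View pics/wrist0.png

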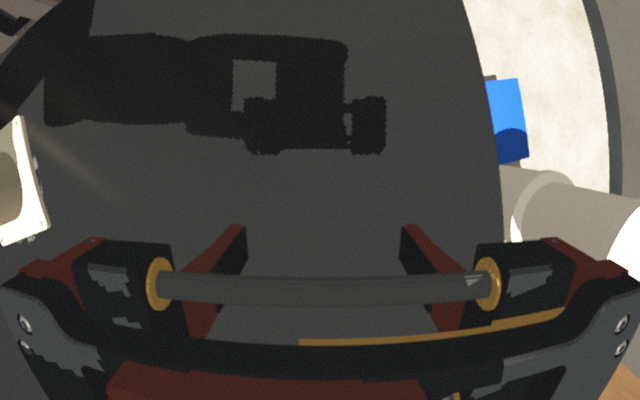

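```bash
sleep 0
```

```text
(no output)
```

View pics/top0c.png

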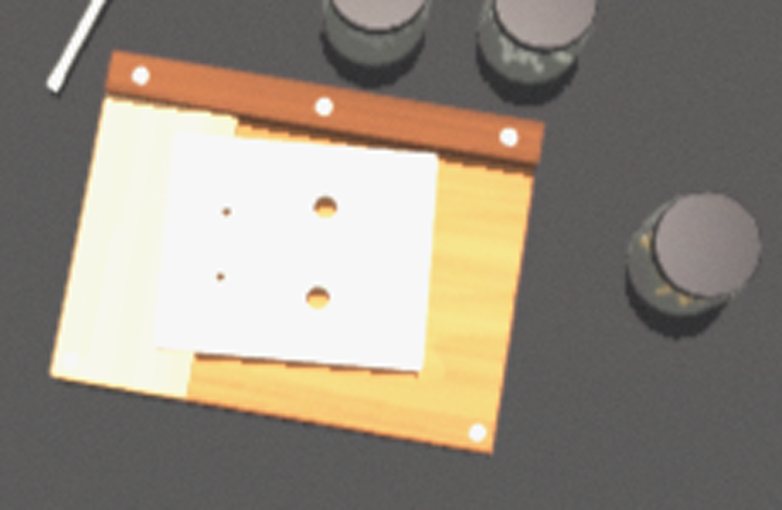

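```bash
cat >> h.py <<'E'
def rigid(A,B):  # B ~ R A + t
    A=np.array(A,float)[:,:2];B=np.array(B)[:,:2];a=A-A.mean(0);b=B-B.mean(0)
    th=np.arctan2((a[:,0]*b[:,1]-a[:,1]*b[:,0]).sum(),(a*b).sum());c,s=np.cos(th),np.sin(th);M=np.array([[c,-s],[s,c]])
    t=B.mean(0)-M@A.mean(0);return th,t,np.round(B-(A@M.T+t),1).tolist()
E
python3 - <<'E'
from h import *
im=pickle.load(open("top0.pkl","rb"))
c=lambda u,v:np.array([(u+.5)/3.4-.5+230,(v+.5)/3.4-.5+150])
J=[((51,377),(-110,180,20)),((492,452),(-110,-90,10)),((113,52),(91.5,180,32)),((544,123),(91.5,-90,32))]
th,t,r=rigid([j[1] for j in J],[onz(im,c(*j[0]),j[1][2])[0] for j in J]);print("jig",np.degrees(th),t,r)
P=[((173,132),(65,80)),((437,153),(65,-80)),((423,372),(-65,-80)),((158,347),(-65,80)),((325,207),(28,-15)),((317,297),(-28,-15)),((226,211),(20,45)),((220,277),(-20,45))]
tp,p,r=rigid([j[1] for j in P],[onz(im,c(*j[0]),30)[0] for j in P]);print("plate",np.degrees(tp),p,r)
M=np.array([[np.cos(th),-np.sin(th)],[np.sin(th),np.cos(th)]])
print("plate in jig",M.T@(p-t),np.degrees(tp-th))
print("jars",[onz(im,c(*q),82)[0].round() for q in((375,-5),(545,5),(707,245))])
o=pickle.load(open("wrist0.pkl","rb"))
E
```

```text
jig -8.872252748308465 [586.64192288 -38.85879149] [[-0.6, 0.6], [0.1, -0.1], [0.4, -0.5], [0.1, 0.0]]
plate -3.7801769465253585 [583.31090029   8.47274858] [[1.9, 1.9], [1.3, -0.8], [-2.7, -0.9], [-0.5, -1.3], [-0.5, 0.2], [0.3, 0.7], [0.3, 0.1], [-0.3, 0.2]]
plate in jig [-10.59120003  46.25145272] 5.092075801783107
jars [array([729., -36.,  82.]), array([ 724., -137.,   82.]), array([ 582., -228.,   82.])]
```

```bash
cat > st.py <<'E'
from h import *
from workcell import ctrl
TH=np.radians(-8.87);T0=np.array([586.64,-38.86])
M=np.array([[np.cos(TH),-np.sin(TH)],[np.sin(TH),np.cos(TH)]])
def j2w(p): return M@np.array(p,float)+T0
def w2j(p): return M.T@(np.array(p,float)[:2]-T0)
def show():
    o=ctrl.get_obs();Rm=R.from_rotvec(o["orientation"]).as_matrix()
    z=np.degrees(np.arctan2(Rm[1,2],Rm[0,2]))
    print("t",round(o["t"],2),"pos",o["ee_pos"].round(1),"jig",w2j(o["ee_pos"]).round(1),"jawdir",z.round(2),"xdir",np.degrees(np.arctan2(Rm[1,0],Rm[0,0])).round(1),"q",o["qpos"].round(2),"F",o["ft_force"].round(1),"w",o["width"].round(1))
    return o
E
python3 -c "
from st import *
o=show();print(R.from_rotvec(o['orientation']).as_matrix().round(3))
print(j2w([-105,46]),j2w([0,180]),j2w([0,0]))"
```

```text
Traceback (most recent call last):
  File "st.py", line 10, in show
    print("t",round(o["t"],2),"pos",o["ee_pos"].round(1),"jig",w2j(o["ee_pos"]).round(1),"jawdir",z.round(2),"xdir",np.degrees(np.arctan2(Rm[1,0],Rm[0,0])).round(1),"q",o["qpos"].round(2),"F",o["ft_force"].round(1),"w",o["width"].round(1))
                                                                                                                                                                                                                           ^^^^^^^^^^^^^^^^
AttributeError: 'float' object has no attribute 'round'
```

```bash
sed -i 's/o\["width"\].round(1)/round(o["width"],1)/' st.py
python3 -c "
from st import *
o=show();print(R.from_rotvec(o['orientation']).as_matrix().round(3))
print(j2w([-105,46]),j2w([0,180]),j2w([0,0]))"
```

```text
t 0.15 pos [150.7 606.1 241.1] jig [-530.1  570.1] jawdir 76.03 xdir -14.0 q [ 1.31  0.42  1.63  0.    1.09 -0.02] F [-0.3  0.8 -0.3] w 87.9
[[ 0.97  -0.     0.241]
 [-0.241 -0.001  0.97 ]
 [-0.    -1.    -0.001]]
[489.98860391  22.78014629] [614.3947527  138.98733257] [586.64 -38.86]
```

>>> servo_tool --moves "0.031 -0.053 0 0 0 0.6; 0.062 -0.106 0 0 0 1.2; 0.093 -0.159 0 0 0 1.8; 0.124 -0.212 0 0 0 2.4; 0.155 -0.265 0 0 0 3; 0.186 -0.318 0 0 0 3.6; 0.217 -0.371 0 0 0 4.2; 0.248 -0.424 0 0 0 5.1" --hand 0

```text
t: 1.15
ee_pos: [399.5, 180.7, 241.8]
orientation: [-1.567, 0.121, -0.121]
ft_force: [0.2, 1.2, 0.1]
width: 87.8
```

>>> servo_tool --moves "0.031 -0.053 -0.03 0 0 0; 0.062 -0.106 -0.06 0 0 0; 0.091 -0.159 -0.09 0 0 0; 0.091 -0.159 -0.09 0 0 0; 0.091 -0.159 -0.09 0 0 0"

```text
t: 1.78
ee_pos: [489.6, 23.1, 151.2]
orientation: [-1.567, 0.124, -0.122]
ft_force: [-0.6, 0.0, -0.4]
width: 87.9
```

Run:
```python
from st import *
o=show();im=ctrl.get_image("wrist");pickle.dump((im,o),open("w1.pkl","wb"));cv2.imwrite("pics/w1.png",im["pixels"][:,:,::-1])
```

```text
t 1.77 pos [489.6  23.1 151.2] jig [-105.5   46.3] jawdir 81.02 xdir -9.0 q [ 0.02  0.36  1.99  0.    0.79 -1.39] F [-0.6  0.  -0.4] w 87.9
```

View pics/w1.png

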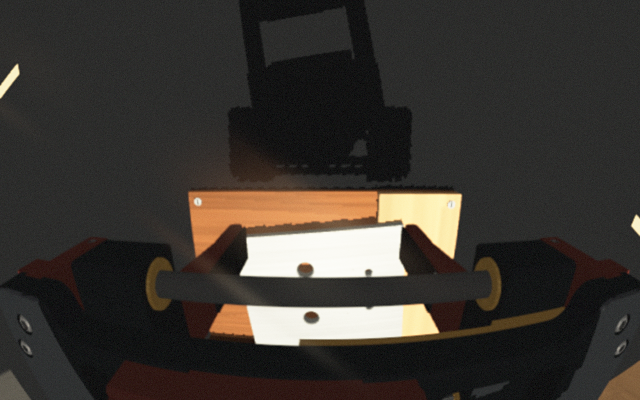

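Run:
```python
from st import *
im,o=pickle.load(open("w1.pkl","rb"))
cv2.imwrite("pics/w1c.png",cv2.resize(im["pixels"][180:350,180:470,::-1],None,fx=2.7,fy=2.7,interpolation=cv2.INTER_CUBIC))
for n,uv,z,m in [("jr",(190,190.5),10,(-110,-90)),("jl",(461,193),20,(-110,180)),("ph near",(305.5,269.5),30,0),("ph far",(312,317.5),30,0),("g",(368.5,272),30,0),("pc r",(246,237),30,0),("pc l",(401,226),30,0)]:
    print(n,w2j(onz(im,uv,z,o)[0]).round(1),m)
for z in (43,150):
  pass
```

```text
jr [-110.6  -87.9] (-110, -90)
jl [-109.9  178.7] (-110, 180)
ph near [-37.8  28.2] 0
ph far [18.2 33.5] 0
g [-34.6  88.3] 0
pc r [-70.3 -26.6] 0
pc l [-80.9 116.4] 0
```

View pics/w1c.png

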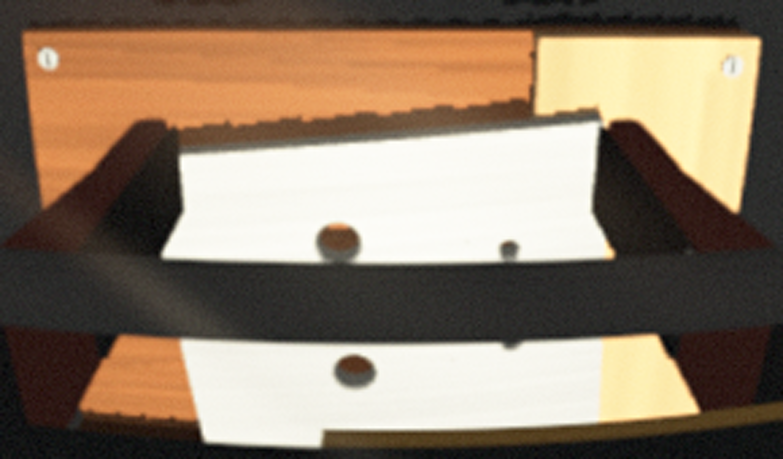

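>>> servo_tool --moves "0 0 -0.04 0 0 0; 0 0 -0.08 0 0 0; 0 0 -0.1 0 0 0; 0 0 -0.107 0 0 0; 0 0 -0.107 0 0 0; 0 0 -0.107 0 0 0"

```text
t: 2.58
ee_pos: [490.6, 24.0, 45.8]
orientation: [-1.567, 0.119, -0.123]
ft_force: [0.7, 0.2, -0.2]
width: 87.8
```

>>> servo_tool --moves "0.005 -0.001 -0.002 0 0 0; 0.010 -0.0015 -0.002 0 0 0; 0.013 -0.002 -0.002 0 0 0; 0.016 -0.0025 -0.002 0 0 0; 0.019 -0.003 -0.002 0 0 0; 0.019 -0.003 -0.002 0 0 0"

```text
t: 3.32
ee_pos: [509.0, 20.4, 42.6]
orientation: [-1.567, 0.122, -0.122]
ft_force: [-0.1, 0.3, 0.8]
width: 87.6
```

Run:
```python
from st import *
o=show();im=ctrl.get_image("wrist");pickle.dump((im,o),open("w2.pkl","wb"));cv2.imwrite("pics/w2.png",im["pixels"][:,:,::-1])
```

```text
t 3.33 pos [509.   20.4  42.6] jig [-85.9  46.6] jawdir 81.13 xdir -8.9 q [ 0.02  0.58  1.98 -0.    0.58 -1.4 ] F [-0.1  0.3  0.8] w 87.6
```

View pics/w2.png

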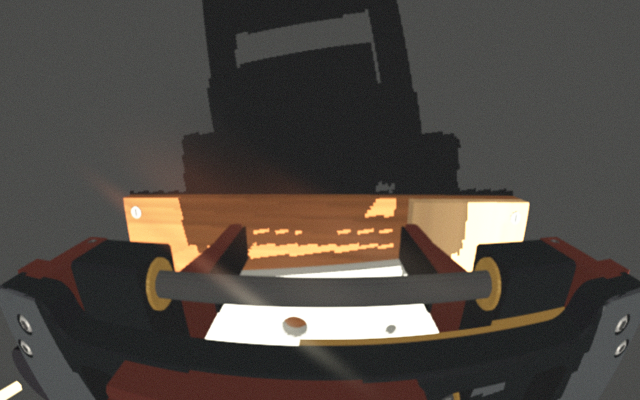

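>>> servo_tool --moves "0.002 -0.0003 0 0 0 0; 0.004 -0.0006 0 0 0 0; 0.006 -0.001 0 0 0 0; 0.008 -0.0012 0 0 0 0; 0.008 -0.0012 0 0 0 0"

```text
t: 4.0
ee_pos: [517.4, 19.2, 42.7]
orientation: [-1.567, 0.121, -0.122]
ft_force: [-1.1, 0.0, -0.8]
width: 87.7
```

>>> servo_tool --moves "0.001 -0.0002 0 0 0 0; 0.002 -0.0003 0 0 0 0; 0.002 -0.0003 0 0 0 0"

```text
t: 4.38
ee_pos: [518.9, 19.0, 42.7]
orientation: [-1.567, 0.121, -0.122]
ft_force: [-1.9, 1.7, 1.1]
width: 87.9
```

Run:
```python
from st import *
o=show();im=ctrl.get_image("wrist");pickle.dump((im,o),open("w3.pkl","wb"));cv2.imwrite("pics/w3.png",im["pixels"][:,:,::-1])
im=ctrl.get_image("top");cv2.imwrite("pics/t3.png",cv2.resize(im["pixels"][150:300,230:460,::-1],None,fx=3.4,fy=3.4,interpolation=cv2.INTER_CUBIC))
```

```text
t 4.38 pos [518.9  19.   42.7] jig [-75.8  46.7] jawdir 81.13 xdir -8.9 q [ 0.01  0.59  1.96  0.    0.59 -1.4 ] F [-1.9  1.7  1.1] w 87.9
```

View pics/w3.png

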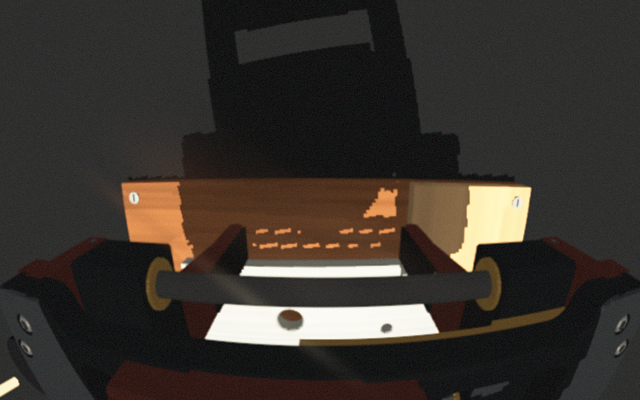

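View pics/t3.png

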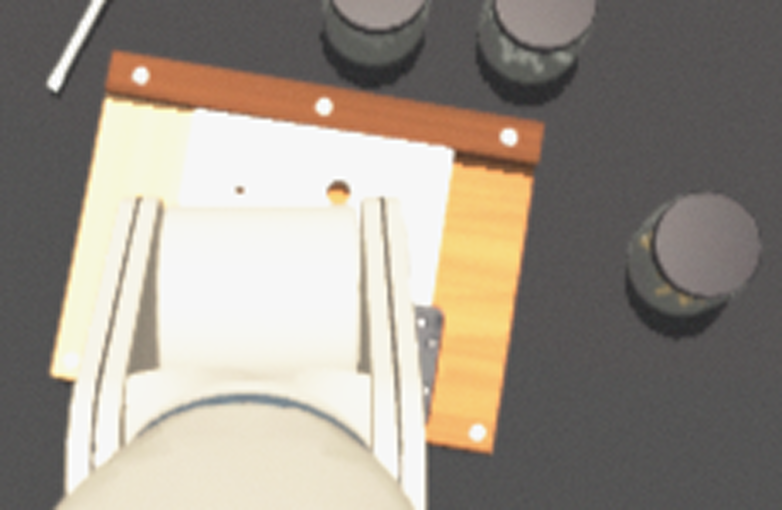

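>>> servo_tool --moves "0.001 -0.0002 0 0 0 0; 0.001 -0.0002 0 0 0 0"

```text
t: 4.72
ee_pos: [519.9, 18.8, 42.7]
orientation: [-1.567, 0.121, -0.122]
ft_force: [-3.8, 2.2, 1.1]
width: 87.6
```

>>> servo_tool --moves "0.001 -0.0002 0 0 0 0; 0.001 -0.0002 0 0 0 0"

```text
t: 4.97
ee_pos: [520.2, 18.7, 42.6]
orientation: [-1.567, 0.123, -0.121]
ft_force: [-5.3, 2.9, 3.7]
width: 87.7
```

>>> servo_tool --moves "0.001 -0.0002 0 0 0 0; 0.001 -0.0002 0 0 0 0"

```text
t: 5.22
ee_pos: [520.3, 18.6, 42.5]
orientation: [-1.567, 0.124, -0.119]
ft_force: [-7.0, 3.5, 4.9]
width: 87.9
```

>>> servo_tool --moves "0.001 -0.0002 0 0 0 0; 0.001 -0.0002 0 0 0 0"

```text
t: 5.48
ee_pos: [520.4, 18.5, 42.4]
orientation: [-1.567, 0.126, -0.118]
ft_force: [-10.0, 3.3, 6.6]
width: 87.8
```

>>> servo_tool --moves "-0.01 0.0015 0 0 0 0; -0.03 0.0045 0 0 0 0; -0.03 0.0045 0.03 0 0 0; -0.03 0.0045 0.08 0 0 0; -0.03 0.0045 0.11 0 0 0; -0.03 0.0045 0.11 0 0 0"

```text
t: 6.22
ee_pos: [495.2, 22.6, 155.1]
orientation: [-1.567, 0.116, -0.127]
ft_force: [0.7, 0.0, -0.8]
width: 88.0
```

Run:
```python
from st import *
o=show();im=ctrl.get_image("wrist");pickle.dump((im,o),open("w4.pkl","wb"));cv2.imwrite("pics/w4.png",im["pixels"][:,:,::-1])
print(j2w([-2,160])-o["ee_pos"][:2])
```

```text
t 6.22 pos [495.2  22.6 155.1] jig [-99.8  46.6] jawdir 81.12 xdir -8.9 q [ 0.02  0.36  1.98 -0.    0.79 -1.39] F [ 0.7  0.  -0.8] w 88.0
[114.13417953  96.96246189]
```

View pics/w4.png

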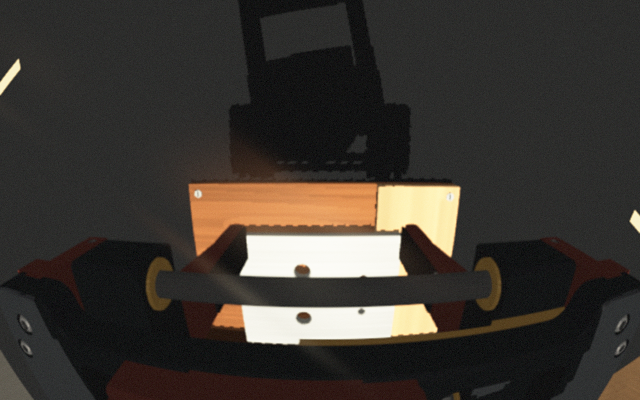

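Run:
```python
from st import *
im,o=pickle.load(open("w4.pkl","rb"))
for uv,z in [((302,270.5),30),((304,318),30),((245,236),30),((401,236),30),((190,184),10),((460,185),20)]: print(w2j(onz(im,uv,z,o)[0]).round(1))
```

```text
[-27.7  25.2]
[29.3 25.6]
[-62.9 -28.1]
[-62.8 118.9]
[-109.4  -88.5]
[-110.4  179.2]
```

>>> servo_tool --moves "0.014 0.012 0 0 0 -10; 0.028 0.024 0 0 0 -20; 0.042 0.036 0 0 0 -30; 0.056 0.048 0 0 0 -40; 0.07 0.06 0 0 0 -50; 0.084 0.072 0 0 0 -60; 0.098 0.084 0 0 0 -70; 0.112 0.096 0 0 0 -80"

```text
t: 7.28
ee_pos: [604.6, 118.8, 150.5]
orientation: [-1.218, 1.2, -1.198]
ft_force: [-0.5, -0.1, -0.2]
width: 87.5
```

>>> servo_tool --moves "0.002 0.001 0 0 0 -10; 0.002 0.001 -0.03 0 0 -10; 0.002 0.001 -0.06 0 0 -10; 0.002 0.001 -0.06 0 0 -10"

```text
t: 7.78
ee_pos: [604.4, 119.2, 88.9]
orientation: [-1.138, 1.326, -1.321]
ft_force: [-0.3, -0.5, -0.3]
width: 87.7
```

Run:
```python
from st import *
o=show();im=ctrl.get_image("wrist");pickle.dump((im,o),open("w5.pkl","wb"));cv2.imwrite("pics/w5.png",im["pixels"][:,:,::-1])
```

```text
t 7.78 pos [604.4 119.2  88.9] jig [ -6.9 158.9] jawdir -8.88 xdir -98.9 q [ 0.18  0.61  1.73 -0.    0.81  0.33] F [-0.3 -0.5 -0.3] w 87.7
```

View pics/w5.png

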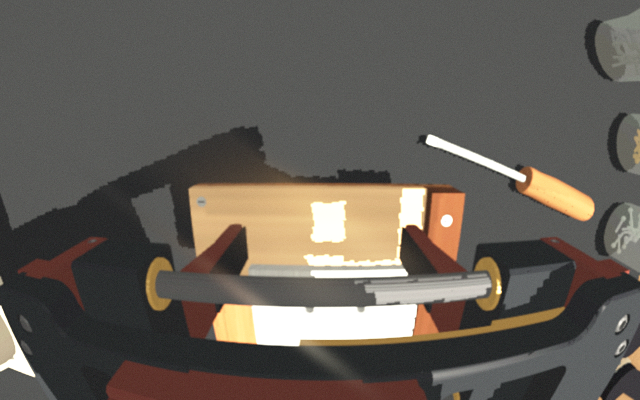

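>>> servo_tool --moves "0.004 -0.0006 -0.02 0 0 0; 0.004 -0.0006 -0.038 0 0 0; 0.004 -0.0006 -0.045 0 0 0; 0.004 -0.0006 -0.045 0 0 0"

```text
t: 8.32
ee_pos: [610.4, 119.0, 46.9]
orientation: [-1.133, 1.323, -1.322]
ft_force: [-0.8, 0.2, -0.2]
width: 87.6
```

>>> servo_tool --moves "-0.001 -0.006 -0.003 0 0 0; -0.002 -0.012 -0.003 0 0 0; -0.003 -0.018 -0.003 0 0 0; -0.0035 -0.023 -0.003 0 0 0; -0.0035 -0.023 -0.003 0 0 0"

```text
t: 8.95
ee_pos: [607.4, 95.6, 44.8]
orientation: [-1.131, 1.323, -1.323]
ft_force: [0.4, 0.1, 0.4]
width: 87.5
```

```bash
python3 -c "
from st import *
show()"
```

```text
t 8.95 pos [607.4  95.6  44.8] jig [ -0.2 136.1] jawdir -8.91 xdir -98.9 q [ 0.14  0.68  1.74 -0.    0.72  0.29] F [0.4 0.1 0.4] w 87.5
```

>>> servo_tool --moves "-0.0008 -0.003 -0.0015 0 0 0; -0.0012 -0.006 -0.0015 0 0 0; -0.0017 -0.009 -0.0015 0 0 0; -0.0022 -0.012 -0.0015 0 0 0; -0.0026 -0.015 -0.0015 0 0 0; -0.0026 -0.015 -0.0015 0 0 0"

```text
t: 9.7
ee_pos: [604.7, 80.7, 43.2]
orientation: [-1.132, 1.322, -1.323]
ft_force: [-0.2, 0.2, 0.3]
width: 88.1
```

Run:
```python
from st import *
o=show();im=ctrl.get_image("top");cv2.imwrite("pics/t6.png",cv2.resize(im["pixels"][150:300,230:460,::-1],None,fx=3.4,fy=3.4,interpolation=cv2.INTER_CUBIC))
im=ctrl.get_image("wrist");cv2.imwrite("pics/w6.png",im["pixels"][:,:,::-1])
```

```text
t 9.7 pos [604.7  80.7  43.2] jig [ -0.6 120.9] jawdir -8.88 xdir -98.9 q [ 0.11  0.68  1.75 -0.    0.71  0.27] F [-0.2  0.2  0.3] w 88.1
```

View pics/t6.png

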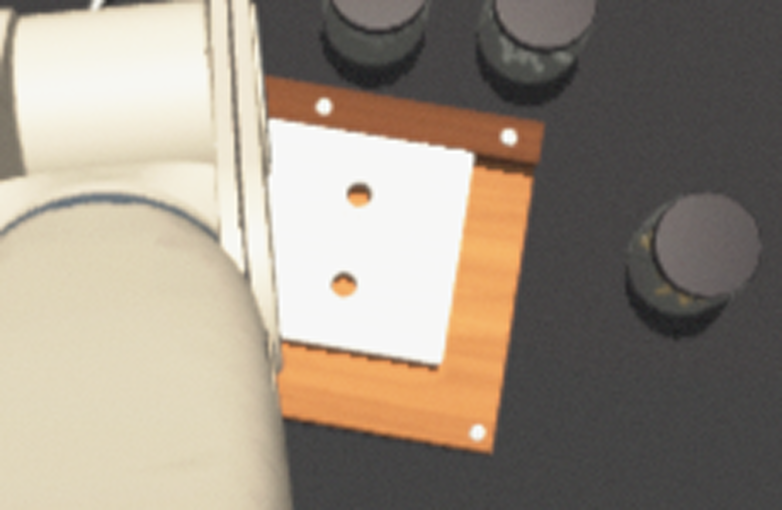

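View pics/w6.png

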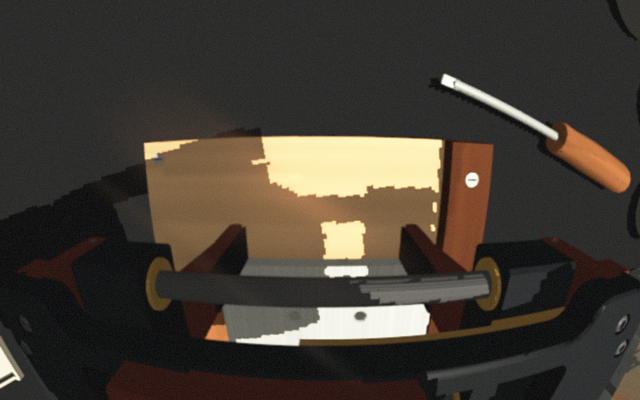

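```bash
cat > m.py <<'E'
from st import *
import sys
im=pickle.load(open("top0.pkl","rb"))
v=list(map(float,sys.argv[1:]));z=v[0]
P=[w2j(onz(im,((v[i]+.5)/3.4-.5+230,(v[i+1]+.5)/3.4-.5+150),z)[0]) for i in range(1,len(v),2)]
for p in P:print(p.round(1))
E
python3 m.py 30 359 194 344 284 325 207 317 297
```

```text
[29.5 14.8]
[-26.4  14.8]
[18.2 33.9]
[-37.   29.5]
```

>>> servo_tool --moves "-0.0004 -0.0025 0 0 0 0; -0.0008 -0.005 0 0 0 0; -0.0012 -0.0075 0 0 0 0; -0.0016 -0.0095 0 0 0 0; -0.0016 -0.0095 0 0 0 0"

```text
t: 10.42
ee_pos: [602.9, 71.1, 43.1]
orientation: [-1.133, 1.322, -1.322]
ft_force: [-0.3, 0.2, 0.9]
width: 87.7
```

>>> servo_tool --moves "-0.0002 -0.001 0 0 0 0; -0.0003 -0.002 0 0 0 0; -0.0003 -0.002 0 0 0 0"

```text
t: 10.8
ee_pos: [602.8, 69.5, 43.1]
orientation: [-1.132, 1.322, -1.322]
ft_force: [0.6, -0.2, 0.2]
width: 87.8
```

Run:
```python
from st import *
o=show();im=ctrl.get_image("top");cv2.imwrite("pics/t7.png",cv2.resize(im["pixels"][150:300,230:460,::-1],None,fx=3.4,fy=3.4,interpolation=cv2.INTER_CUBIC))
```

```text
t 10.8 pos [602.8  69.5  43.1] jig [ -0.8 109.5] jawdir -8.88 xdir -98.9 q [ 0.1   0.67  1.76 -0.    0.71  0.25] F [ 0.6 -0.2  0.2] w 87.8
```

View pics/t7.png

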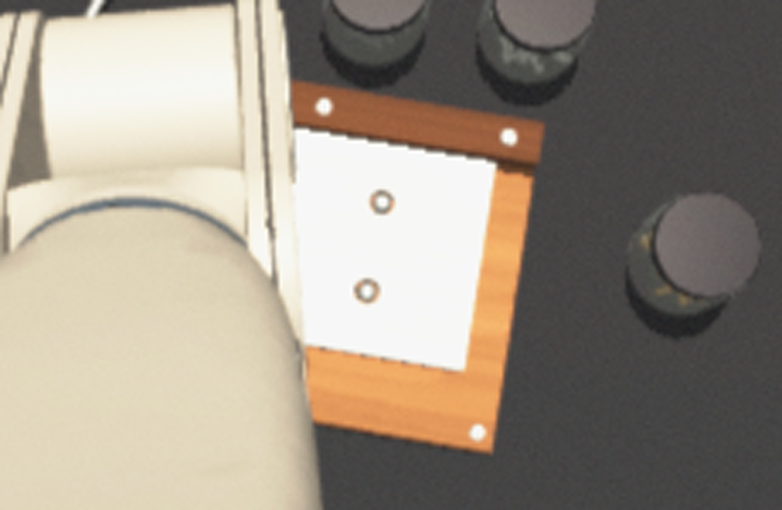

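Run:
```python
from st import *
o=show()
for n in ("top","scene"):
    im=ctrl.get_image(n);pickle.dump(im,open(n+"8.pkl","wb"))
    D=im["depth"];d,t=rays(im,[[0,0]])
    for y in (-60,-40,-20,20,40,60,80,90,110,130):
        l=[]
        for x in (-50,-10,10,55):
            P=np.r_[j2w((x,y)),20.]
            u=proj(im,P)[0].round().astype(int);k=D[u[1]-1:u[1]+2,u[0]-1:u[0]+2];k=np.median(k)
            dd,tt=rays(im,u);Rm,_=campose(im)
            q=tt+dd[0]*k;l.append(q[2].round(1))
        print(n,y,l)
im=pickle.load(open("scene8.pkl","rb"))
cv2.imwrite("pics/s8.png",cv2.resize(im["pixels"][150:230,260:400,::-1],None,fx=5,fy=5,interpolation=cv2.INTER_CUBIC))
```

```text
t 10.85 pos [602.8  69.5  43.2] jig [ -0.7 109.6] jawdir -8.87 xdir -98.9 q [ 0.1   0.67  1.76 -0.    0.71  0.25] F [ 0.5 -0.9 -0.4] w 88.0
top -60 [np.float64(19.3), np.float64(20.4), np.float64(19.9), np.float64(20.0)]
top -40 [np.float64(21.1), np.float64(20.6), np.float64(19.1), np.float64(20.8)]
top -20 [np.float64(20.1), np.float64(20.5), np.float64(20.2), np.float64(20.9)]
top 20 [np.float64(20.7), np.float64(20.0), np.float64(20.9), np.float64(20.0)]
top 40 [np.float64(471.6), np.float64(20.6), np.float64(20.2), np.float64(20.9)]
top 60 [np.float64(576.5), np.float64(478.8), np.float64(475.8), np.float64(353.9)]
top 80 [np.float64(580.7), np.float64(475.8), np.float64(475.3), np.float64(451.0)]
top 90 [np.float64(580.6), np.float64(512.2), np.float64(464.6), np.float64(446.4)]
top 110 [np.float64(575.0), np.float64(515.1), np.float64(471.4), np.float64(370.9)]
top 130 [np.float64(571.2), np.float64(513.5), np.float64(480.9), np.float64(372.3)]
scene -60 [np.float64(21.2), np.float64(21.0), np.float64(21.4), np.float64(33.6)]
scene -40 [np.float64(21.5), np.float64(21.2), np.float64(22.6), np.float64(33.7)]
scene -20 [np.float64(22.5), np.float64(21.9), np.float64(22.0), np.float64(84.0)]
scene 20 [np.float64(21.8), np.float64(21.8), np.float64(21.5), np.float64(83.7)]
scene 40 [np.float64(22.8), np.float64(21.2), np.float64(21.3), np.float64(81.6)]
scene 60 [np.float64(22.1), np.float64(21.5), np.float64(21.0), np.float64(33.7)]
scene 80 [np.float64(23.3), np.float64(19.9), np.float64(22.4), np.float64(33.9)]
scene 90 [np.float64(23.5), np.float64(22.9), np.float64(22.4), np.float64(34.0)]
scene 110 [np.float64(89.2), np.float64(61.6), np.float64(46.5), np.float64(32.9)]
scene 130 [np.float64(22.6), np.float64(21.4), np.float64(22.8), np.float64(34.5)]
```

View pics/s8.png

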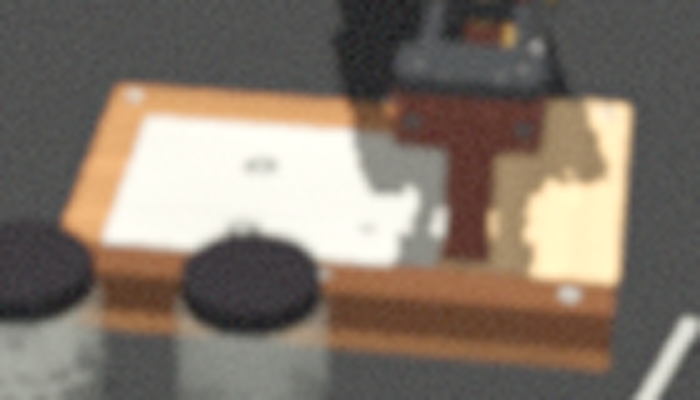

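The plate has dropped: its top reads about 20 mm over its whole length, level with the ledge, and both pins show centred in the holes. I'm backing off and going up now.

>>> servo_tool --moves "0.001 0.008 0 0 0 0; 0.003 0.02 0 0 0 0; 0.003 0.02 0.04 0 0 0; 0.003 0.02 0.1 0 0 0; -0.01 0.07 0.16 0 0 0; -0.03 0.13 0.2 0 0 0; -0.05 0.19 0.2 0 0 0; -0.07 0.25 0.2 0 0 0"

```text
t: 11.95
ee_pos: [540.7, 297.8, 243.6]
orientation: [-1.129, 1.321, -1.322]
ft_force: [0.8, -0.3, -0.8]
width: 87.7
```

>>> servo_tool --moves "-0.04 0.06 0 0 0 0; -0.08 0.12 0 0 0 0; -0.1 0.16 0 0 0 0; -0.1 0.16 0 0 0 0; -0.1 0.16 0 0 0 0"

```text
t: 12.58
ee_pos: [440.5, 455.4, 241.6]
orientation: [-1.133, 1.321, -1.322]
ft_force: [0.2, -0.5, -0.9]
width: 87.6
```

Run:
```python
from st import *
o=show()
im=ctrl.get_image("top");cv2.imwrite("pics/t9.png",cv2.resize(im["pixels"][150:300,230:460,::-1],None,fx=3.4,fy=3.4,interpolation=cv2.INTER_CUBIC))
cv2.imwrite("pics/t9f.png",im["pixels"][:,:,::-1])
D=im["depth"]
for y in (-55,-30,25,50,70,88,115):
    l=[]
    for x in (-55,-10,10,55):
        u=proj(im,np.r_[j2w((x,y)),20.])[0].round().astype(int);k=np.median(D[u[1]-1:u[1]+2,u[0]-1:u[0]+2])
        dd,tt=rays(im,u);l.append(float((tt+dd[0]*k)[2].round(1)))
    print(y,l)
```

```text
t 12.57 pos [440.5 455.4 241.6] jig [-220.7  465.8] jawdir -8.78 xdir -98.8 q [ 0.78  0.44  1.61 -0.    1.1   0.94] F [ 0.2 -0.5 -0.9] w 87.6
-55 [20.6, 20.2, 21.6, 20.4]
-30 [19.8, 19.1, 18.5, 19.2]
25 [21.2, 20.4, 21.1, 19.3]
50 [19.5, 19.9, 19.4, 20.7]
70 [19.0, 18.6, 19.2, 20.2]
88 [20.8, 20.7, 20.1, 20.3]
115 [18.8, 21.5, 19.2, 20.4]
```

View pics/t9.png

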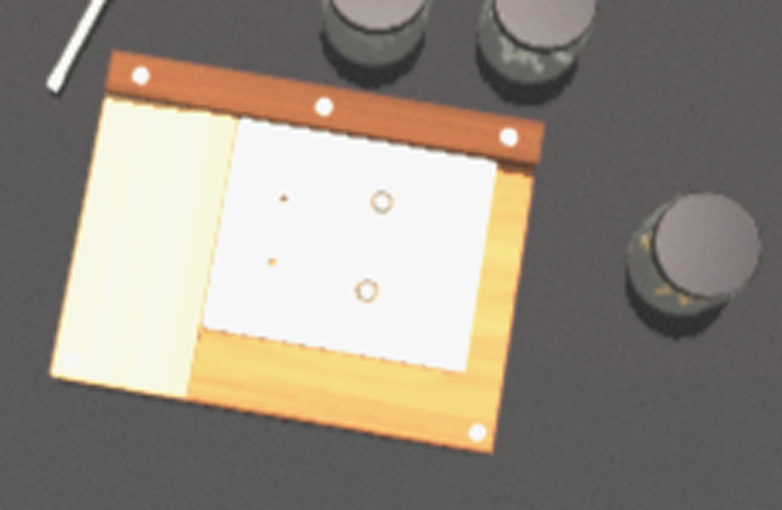

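View pics/t9f.png

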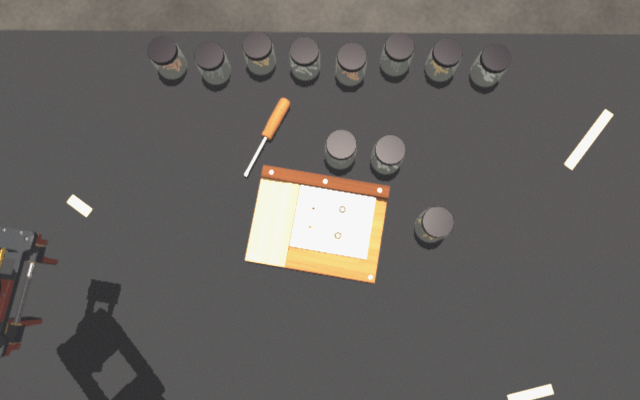

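The pictures show the plate flat in the bed with a pin in each hole (crop pixels (382,202) and (367,290)). The jars and screwdriver are unmoved and the arm is clear.

```bash
python3 -c "
from workcell import ctrl
print(ctrl.close_job())"
```

```text
the job is handed in; nothing more can be done
None
```

The plate is seated on both locating pins and lies flat in the low bed. I handed the job in at about 12.6 s.

**What I did:** I used the open fingertips in two pushes. The first pushed the plate's near edge square against the fence. The second slid its left end along the fence until the plate dropped. I then backed off and moved the arm well away. The wrist force reading peaked at about 12 N.

**Last checks:**
- **Height:** in the last top-camera reading the plate's top measured 18.5–21.6 mm over its whole area, against the 20 mm expected when level with the ledge. An earlier scene-camera reading, taken before backing off, came out 1–3 mm higher on the plate and the ledge alike. I put that down to calibration.
- **Position:** both pins show centred in their holes.
- **Surroundings:** the jars and screwdriver look to be where they started, and nothing is touching the robot.

No check failed.

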